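# Lock the drying cartridge into the filament dry box

## Task

Fit the drying cartridge into the round port in the lid of the filament dry box: lower it gently so its side pins drop through the two notches, then twist it clockwise (seen from above) until its ramps pull it down tight on the rubber seal and it comes fully home against its stop, without wringing it any harder. Then let go, and leave the pen, jar and spool alone.

Things in the scene. Friction and masses are not known exactly. Their poses are not given: they have to be found in the camera images.
- cartridge_center (a point): Loose white drying cartridge, 0.13 to 0.21 kg, upright on its foot on the table; this point is on its axis half-way up its 76 mm height. z up, x along its bar handle and side pins. From the foot's underside up: plug 36 mm across (lowest 7 mm tapers to 28 mm), flange 78 mm across from 34 to 42 mm, bar handle from 42 to 76 mm. A half turn about z makes no difference.
- cartridge_handle (a point): Middle of the cartridge's bar handle, on its axis, 59 mm above the foot's underside. The bar is 64 mm long (x), 14 mm wide (y), 34 mm high; pinch it across its width from above.
- cartridge_pin (a point): Tip of one of the cartridge's two round side pins (the other is opposite): 8 mm thick, tip 26 mm from the axis, on the cartridge's x line, pin axis 18 mm above the foot's underside. The pins lie under the flange, in line with the bar handle.
- port (a point): Middle of the round port at the collar's top, in the lid of the fixed dry box (200 x 200 mm, clear walls, grey lid, collar top 85 mm above the table, flat spool inside). z up. Black collar 6 mm thick, bore 39 mm across, two notches along its x line, both ways. Before turning, the cartridge's flange rests on the free rubber seal ring, its foot 29 mm below the collar top.
- port_notch (a point): One of the collar's two notches (the other is opposite), 20 mm from the port's axis along its x, at the collar's top. Notches are 10.6 mm wide, reach 27.5 mm from the axis, go right through. Ramps under the collar, out of sight, lie clockwise of them; each box has them set differently: the hard stop comes 48 to 85 degrees clockwise of the notches and must be felt.
- seal (a joint): How far the sprung rubber seal ring round the port (62 to 76 mm across, top 5 mm above the collar when free) is pressed down, m: 0 free, 0.0005 to 0.0008 under the resting cartridge, 0.003 when home, 0.0045 at most; 2.6 N per mm. The ramps pull it down over the last 20 degrees before the stop. Turning takes up to 0.2 N m, the stop shows as a steep rise, 0.5 N m is ample. It stays put.
- pen_mid (a point): Yellow drawing pen lying on the table, about 150 x 26 x 24 mm, its middle; a bystander.
- jar_mid (a point): Glass jar with steel lid, 60 mm across, 85 mm high, its middle; a bystander.
- spool_mid (a point): Small clear spool lying flat, 80 mm across, 35 mm high, its middle; a bystander.
Mind the look-alikes: they are no part of the job. What is shaped like the part that bears cartridge_center but green or orange is not meant.

How it is judged:
On the way, in this order (a step that is already met when the one before it is completed fails the run):
1. the cartridge is lifted off the table (distance of cartridge_center from where it was at the start of the episode above 0.03 m), for 0.1 s.
2. the cartridge stands upright in the port with its pins through the notches, not yet turned tight (horizontal distance between cartridge_center and port below 0.004 m and z of cartridge_center in the frame of port below 0.0115 m and angle between cartridge_center's own z axis and vertical below 0.08 rad and angle between the x axis of cartridge_center and the x axis of port, either way round below 0.5 rad), for 0.1 s.
At the end, for the whole second after the job is handed in: The released cartridge is upright (within 0.06 rad), turned more than 0.7 rad clockwise from the notches, its centre less than 7.5 mm above the collar top, and still in the port, within 4 mm of its axis, turned home so that its ramps alone keep the seal pressed down by more than 2.5 mm (value of joint seal above 0.0025 m and horizontal distance between cartridge_center and port below 0.004 m and angle between cartridge_center's own z axis and vertical below 0.06 rad and angle between the x axis of cartridge_center and the x axis of port, either way round above 0.7 rad and z of cartridge_center in the frame of port below 0.0075 m and linear speed of cartridge below 0.01 m/s); the robot touches nothing.
It fails at once if the cartridge is pressed on the collar, seal or lid with more than 25 N (contact force between cartridge and drybox above 25 N).
It fails at once if the cartridge is wrung against its ramps and stop with more than 40 N (contact force between cartridge and ramps above 40 N).
It fails at once if a bystander is pushed by more than 20 mm (distance of any of pen_mid, jar_mid, spool_mid from where it was at the start of the episode above 0.02 m).
It also fails if it takes over 72 s, if anything falls off the work surface, if the arm or the gripper's body presses on something with over 40 N, if the wrist force passes 120 N, or if a joint passes its speed limit or range.

## Robot

A 6-joint arm with a two-finger parallel gripper is mounted at the origin on the work surface. World frame = base frame: x ahead of the robot, y to its left, z up, the work surface at z = 0. Lengths are in m, angles in rad, forces in N, time in s.
With the tool pointing down it reaches from about 0.35 to 0.95 m from the base axis. Payload 17.4 kg.
Tool frame: the origin (TCP) lies at the very end of the fingers, on their centre line; the grasp point (between the pads) lies 19 mm behind it (robot.hold_point_z is the distance from the TCP to the grasp point, in m); z points along the fingers, y is the line along which they close (so a half turn about z gives the same grasp; the last joint's range is limited). The gripper opens to 93 mm and grips with 3 to 60 N. Pads are 15 mm wide; open, the fingers measure 128 mm over their backs; the gripper's body (75 mm by 188 mm) begins 65 mm behind the grasp point.
Start: joints at [-1.378, 0.116, 1.442, -0, 1.584, -0.038], TCP at [0.154, -0.657, 0.187] pointing down, gripper open.
Joint ranges: [-2.83, 2.83], [-0.83, 2.19], [0.07, 2.5], [-1.14, 4.28], [0.01, 3], [-2.97, 2.97]. Speed limits (rad/s): [1.89, 1.89, 2.22, 3.14, 3.14, 3.14].

## Interface

Orientations are given as a rotation vector (axis times angle).
In Python, from rig import robot, optics gives the robot as it stands. The module is installed in compiled form; this text tells all that it offers.
- The arm moves only by the tool servo_tool, never from a script. Its argument "series" is a list of rows, each a list of 6 numbers: the shift along the tool's x, y, z in m, then the turn, a rotation vector about the tool's x, y, z in degrees. In form: [[tx, ty, tz, wx, wy, wz], ...]. A call has 1 to 12 rows; each row is the pose to reach, as a shift and turn from the pose commanded when the call began, along the tool's axes at that moment; what a row does not reach only later rows make up. A row lasts 1/12 s, in which the tool goes at most 41.7 mm and 7.16 degrees, less where a joint would pass 70% of its speed; a pose out of reach is approached as far as the arm can. A call with a gripper value outside its range is refused whole. "fingers" is the opening, from 0 (shut) to 1 (fully open), set as the call begins (left out, the last holds). The fingers move at their own pace and stop on an object; the grip force is fixed at half the most. Time passes only in rows, so rows that repeat a pose let the fingers close. It gives the time, the measured TCP pose, the force, the opening and the grip force at its end, in the units of the state.
- robot.observe(): the state, without advancing time (a new reading comes with each control period).
- optics.grab_frame(name): name is "side" or "top" or "wrist"; returns a dict with "img" (420x560x3 uint8, blue, green, red), "range_z" (420x560 float32, m along the optical axis (not along the pixel's ray), 0 where there is no reading), "fx", "fy", "cx", "cy" (pixels), "world_from_camera" (4x4, takes a point from camera to world coordinates). Camera axes: x right, y down, z forward; pixel columns grow to the right and rows downward; lengths in m; the calibration is good to about 2 mm. A picture is of the moment at which its call begins.
- robot.sign_off(): hands the job in; it is judged then, once.
Trained networks look in the newest picture that a camera, given by its name, has taken for a name from the list of things; names that differ only in an ending like _2 or _b are one class to them, and where a whole thing is asked for, a point or a joint stands for the part that bears it (a point fixed in the world has none). Each returns a list of dicts, best first, with "score" (0 to 1); they miss things now and then, are a little off and sometimes report something else, mostly with a low value. They report only what shows in the picture. A call takes as long as a camera call. They do not tell look-alikes from the thing itself.
- optics.look_for(camera, label): "bbox" ([left, top, right, bottom] in pixels, round what is visible of it).
- optics.masks_of(camera, label): "pixels" (420x560 bool, what is visible of it) and "bbox" ([left, top, right, bottom] in pixels, round what is visible of it).
- optics.tip_of(camera, label): "centre" ([column, row] in pixels: a listed point, or the origin of a listed thing).
The state is a dict: "clock": time; "joint_pos": joint angles; "dq": joint speeds; "joint_torque": joint torques, N m; "tool_pos": TCP position; "eef_rot": TCP orientation; "contact_force": force on the tool from outside, world axes, zero at the start; "wrist_torque": the same for the moment, N m; "opening": opening from 0.0 (shut) to 1.0 (fully open); "gripper_force": force on a finger pad.
Only numpy, scipy, OpenCV 4.12 (cv2) and the standard library are available. Lean on these libraries where they do the work, as an engineer would, in place of code of your own. Each camera call takes 0.05 s, during which the arm holds its last target. There are 200 camera calls.

## Working session

There is one attempt and no reset: what is moved stays moved. The work goes in short steps, Python scripts to look and compute and a tool call to move; the robot and the scene stay as the last step left them, time stands still between calls to the robot, and variables do not carry over. Pictures are saved under pics/ and viewed, at most 11 in all, crops included, and the job is handed in when it is done.

Besides the shell and the picture viewer there is one more tool, called after "Request:" by a JSON object that holds its "name" and its "arguments". servo_tool: Moves the arm, as the interface text tells. Its arguments: {"type":"object","properties":{"series":{"type":"array","items":{"type":"array","items":{"type":"number"}}},"fingers":{"type":"number"}},"required":["series"]}

```bash
mkdir -p pics; cat > h.py <<'E'
import numpy as np, cv2
from rig import robot, optics
from scipy.spatial.transform import Rotation as R
def cloud(f):
    z=f["range_z"]; v,u=np.mgrid[:z.shape[0],:z.shape[1]]
    p=np.stack([(u-f["cx"])/f["fx"]*z,(v-f["cy"])/f["fy"]*z,z],-1)
    T=f["world_from_camera"]; w=p@T[:3,:3].T+T[:3,3]; w[z==0]=np.nan
    return w
def at_z(f,uv,zw):
    T=f["world_from_camera"]; d=T[:3,:3]@np.array([(uv[0]-f["cx"])/f["fx"],(uv[1]-f["cy"])/f["fy"],1.])
    return T[:3,3]+d*(zw-T[2,3])/d[2]
E
python3 - <<'E'
from h import *
s=robot.observe(); print({k:np.round(v,3) for k,v in s.items()})
fr={}
for c in("top","side"):
    f=optics.grab_frame(c); cv2.imwrite(f"pics/{c}0.png",f["img"]); w=cloud(f); np.savez(f"{c}0.npz",**f)
    print(c,np.round(f["world_from_camera"],3).tolist(),f["fx"])
    for n in("cartridge_center","cartridge_handle","cartridge_pin","port","port_notch","pen_mid","jar_mid","spool_mid"):
        for d in optics.tip_of(c,n)[:4]:
            u=np.round(d["centre"]).astype(int); ok=0<=u[0]<560 and 0<=u[1]<420
            print(n,round(d["score"],2),u,np.round(w[u[1],u[0]],3) if ok else '')
E
```

```text
{'clock': np.float64(0.0), 'joint_pos': array([-1.378,  0.116,  1.442, -0.   ,  1.584, -0.038]), 'dq': array([-0.001, -0.003,  0.001,  0.001,  0.001,  0.001]), 'joint_torque': array([-0.0000e+00, -7.2125e+01, -6.2261e+01,  7.8000e-02,  2.4000e-02,
       -0.0000e+00]), 'tool_pos': array([ 0.154, -0.657,  0.186]), 'eef_rot': array([-3.12 , -0.362,  0.   ]), 'contact_force': array([ 0.174, -0.899,  0.492]), 'wrist_torque': array([-0.026,  0.041,  0.004]), 'gripper_force': np.float64(0.0), 'opening': np.float64(1.0)}
top [[-0.004, -0.996, 0.084, 0.475], [-1.0, 0.004, -0.004, 0.062], [0.004, -0.084, -0.996, 1.066], [0.0, 0.0, 0.0, 1.0]] 495.9056126048118
cartridge_center 0.87 [262 240] [0.516 0.088 0.075]
cartridge_center 0.83 [148 251] [0.495 0.324 0.04 ]
cartridge_center 0.63 [168 306] [0.386 0.273 0.077]
cartridge_center 0.59 [202 247] [0.503 0.21  0.055]
cartridge_handle 0.89 [138 256] [0.485 0.335 0.074]
cartridge_handle 0.7 [261 240] [0.516 0.09  0.074]
cartridge_handle 0.68 [167 308] [0.382 0.276 0.074]
cartridge_handle 0.59 [199 251] [0.494 0.213 0.076]
cartridge_pin 0.95 [198 24
[... 849 characters left out ...]
_handle 0.81 [300 234] [0.511 0.099 0.065]
cartridge_handle 0.58 [364 293] [0.381 0.287 0.068]
cartridge_handle 0.55 [305 268] [0.5   0.226 0.074]
cartridge_pin 0.84 [290 282] [0.531 0.236 0.04 ]
cartridge_pin 0.81 [286 251] [0.544 0.087 0.   ]
cartridge_pin 0.62 [350 312] [0.407 0.307 0.033]
cartridge_pin 0.58 [295 321] [0.518 0.345 0.043]
port 0.64 [310 175] [ 0.485 -0.171  0.066]
port 0.61 [185 271] [0.755 0.242 0.066]
port_notch 0.68 [304 175] [ 0.502 -0.176  0.062]
port_notch 0.21 [308 174] [ 0.491 -0.168  0.071]
pen_mid 0.83 [213 230] [0.733 0.032 0.014]
jar_mid 0.82 [180 268] [0.764 0.243 0.075]
jar_mid 0.22 [212 229] [0.735 0.034 0.018]
spool_mid 0.78 [215 184] [ 0.756 -0.154  0.035]
```

View pics/top0.png

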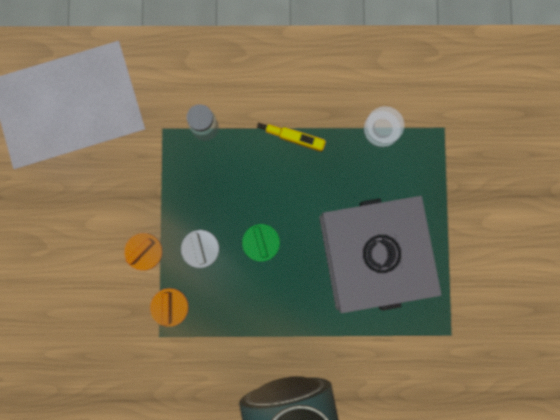

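View pics/side0.png

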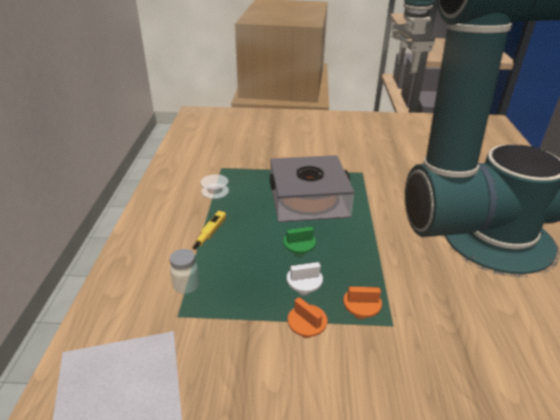

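The top view shows four look-alikes: white (200,249), green (261,242), orange (143,252) and orange (169,307). The white one fits the description. The port is at (381,254). The side view agrees, with white at (305,277). Next I'll measure both and check a close crop.

```bash
python3 - <<'E'
from h import *
f=dict(np.load("top0.npz")); w=cloud(f); im=f["img"]
def fit(m,n):
    p=w[m]; c=np.median(p,0); (a,b),(l,wd),an=cv2.minAreaRect((p[:,:2]*1000).astype(np.float32))
    print(n,m.sum(),"med",np.round(c,4),"rect mm",round(a,1),round(b,1),round(l,1),round(wd,1),round(an,1))
roi=np.zeros(im.shape[:2],bool); roi[225:275,178:222]=1
fit(roi&(w[...,2]>.068),"handle"); fit(roi&(w[...,2]>.03)&(w[...,2]<.055),"flange")
roi[:]=0; roi[185:320,315:450]=1
fit(roi&(w[...,2]>.07)&(w[...,2]<.083),"lid")
print(np.round(w[245:265:2,355:412:3,2]*1000))
a=cv2.resize(im[215:285,170:230],None,fx=6,fy=6,interpolation=2); b=cv2.resize(im[219:289,346:416],None,fx=6,fy=6,interpolation=2)
cv2.imwrite("pics/crop.png",np.hstack([a,b]))
E
```

```text
handle 232 med [0.5002 0.2155 0.075 ] rect mm 500.5 216.5 63.9 14.4 15.2
flange 855 med [0.5008 0.2103 0.0413] rect mm 500.1 216.6 75.0 76.4 89.8
lid 1852 med [ 0.4889 -0.1435  0.0821] rect mm 487.8 -149.2 220.2 201.3 9.6
[[83. 85. 84. 82. 92. 86. 83. 84.  9.  4. 14. 85. 84. 83. 88. 85. 84. 84.
  85.]
 [82. 85. 85. 93. 90. 85. 84.  7.  6.  7.  7. 10. 88. 82. 87. 91. 85. 86.
  86.]
 [85. 87. 82. 90. 82. 85.  3.  5.  6.  4.  5. 10. 86. 86. 84. 90. 87. 86.
  86.]
 [85. 86. 81. 91. 83. 87. 10.  7.  7.  8.  6. 11. 80. 86. 79. 90. 86. 85.
  83.]
 [84. 86. 86. 89. 84. 86.  7.  5.  4.  4.  5.  9. 79. 87. 86. 89. 81. 85.
  85.]
 [85. 83. 85. 89. 82. 85.  5. 10.  3.  2.  4.  7. 80. 86. 82. 87. 81. 86.
  83.]
 [82. 85. 86. 88. 82. 84.  4.  8.  3.  6.  7. 16. 84. 82. 83. 89. 87. 86.
  85.]
 [85. 86. 85. 91. 88. 85. 84.  7.  8.  5. -0. 13. 84. 86. 88. 87. 82. 83.
  86.]
 [88. 86. 82. 86. 90. 85. 85.  5.  3.  6.  6. 84. 88. 83. 89. 91. 84. 85.
  83.]
 [86. 82. 86. 83. 89. 84. 83. 85. 81.  6.  7. 84. 88. 85. 89. 83. 85. 84.
  86.]]
```

View pics/crop.png

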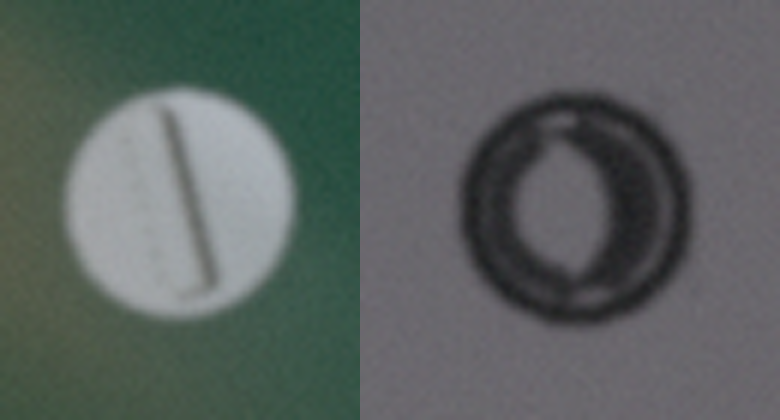

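The left crop shows the white cartridge with its bar tilted about 15° from vertical. In the right crop the port centre is at about (575,208), with notches near (558,118) and (590,295), about 10°. Now I'll work out the shift to hover over the port for a wrist look.

```bash
cat >> h.py <<'E'
def to(target,yaw_deg=None):
    s=robot.observe(); r=R.from_rotvec(s["eef_rot"]); M=r.as_matrix()
    d=M.T@(np.array(target)-s["tool_pos"]); yaw=np.degrees(np.arctan2(M[1,0],M[0,0]))
    tilt=np.degrees(np.arccos(-M[2,2]))
    print("t",round(float(s["clock"]),2),"pos",np.round(s["tool_pos"],4),"shift mm",np.round(d*1000,1),"yaw",round(yaw,2),"tilt",round(tilt,2),"q6",round(s["joint_pos"][5],2),"F",np.round(s["contact_force"],1),"M",np.round(s["wrist_torque"],2))
    if yaw_deg is not None: print(" wz",round(-(yaw_deg-yaw),2),"(tool z down)")
E
python3 - <<'E'
from h import *
f=dict(np.load("top0.npz")); p=at_z(f,(381.8,253.7),.085); print(p)
to([p[0],p[1],.26],10)
E
```

```text
[ 0.48720827 -0.14914683  0.085     ]
t 0.9 pos [ 0.1544 -0.6571  0.1869] shift mm [ 440.2 -418.3  -73.2] yaw 13.23 tilt 0.0 q6 -0.04 F [ 0.2  0.6 -0.1] M [0.01 0.03 0.01]
 wz 3.23 (tool z down)
```

Request:
{"name": "servo_tool", "arguments": {"series": [[0.2, -0.19, -0.073, 0, 0, 3.2], [0.2, -0.19, -0.073, 0, 0, 3.2], [0.2, -0.19, -0.073, 0, 0, 3.2], [0.2, -0.19, -0.073, 0, 0, 3.2], [0.2, -0.19, -0.073, 0, 0, 3.2], [0.2, -0.19, -0.073, 0, 0, 3.2], [0.2, -0.19, -0.073, 0, 0, 3.2], [0.44, -0.418, -0.073, 0, 0, 3.2], [0.44, -0.418, -0.073, 0, 0, 3.2], [0.44, -0.418, -0.073, 0, 0, 3.2], [0.44, -0.418, -0.073, 0, 0, 3.2], [0.44, -0.418, -0.073, 0, 0, 3.2]]}}

```text
clock: 1.9
tool_pos: [0.4204, -0.2503, 0.2602]
eef_rot: [3.129, 0.274, 0.001]
contact_force: [0.1, -0.7, -0.3]
opening: 1.001
gripper_force: 0.0
```

```bash
python3 - <<'E'
from h import *
to([.4872,-.1491,.26],10)
E
```

```text
t 1.9 pos [ 0.4204 -0.2503  0.2602] shift mm [ 83.3 -88.    0.2] yaw 10.01 tilt 0.05 q6 0.81 F [ 0.1 -0.7 -0.3] M [-0.02 -0.03 -0.04]
 wz 0.01 (tool z down)
```

Request:
{"name": "servo_tool", "arguments": {"series": [[0.083, -0.088, 0, 0, 0, 0], [0.083, -0.088, 0, 0, 0, 0], [0.083, -0.088, 0, 0, 0, 0], [0.083, -0.088, 0, 0, 0, 0], [0.083, -0.088, 0, 0, 0, 0], [0.083, -0.088, 0, 0, 0, 0], [0.083, -0.088, 0, 0, 0, 0]]}}

```text
clock: 2.48
tool_pos: [0.4858, -0.1519, 0.26]
eef_rot: [3.129, 0.273, 0.0]
contact_force: [-0.3, 0.1, -0.5]
opening: 1.003
gripper_force: 0.0
```

```bash
python3 - <<'E'
from h import *
to([.4872,-.1491,.26],10)
f=optics.grab_frame("wrist"); np.savez("wp.npz",**f); cv2.imwrite("pics/wp.png",f["img"]); w=cloud(f)
print(np.round(f["world_from_camera"],3).tolist(),f["fx"])
for n in("port","port_notch"):
    for d in optics.tip_of("wrist",n)[:3]: print(n,round(d["score"],2),np.round(d["centre"],1),np.round(at_z(f,d["centre"],.085),4))
E
```

```text
t 2.48 pos [ 0.4858 -0.1519  0.26  ] shift mm [ 1.8 -2.6 -0. ] yaw 9.96 tilt 0.02 q6 1.04 F [-0.3  0.1 -0.5] M [ 0.05  0.03 -0.  ]
 wz -0.04 (tool z down)
[[0.173, -0.943, -0.284, 0.565], [-0.985, -0.165, -0.05, -0.138], [0.0, 0.289, -0.957, 0.457], [0.0, 0.0, 0.0, 1.0]] 350.2240392822037
port_notch 0.62 [275.  162.5] [ 0.5112 -0.1407  0.085 ]
```

View pics/wp.png

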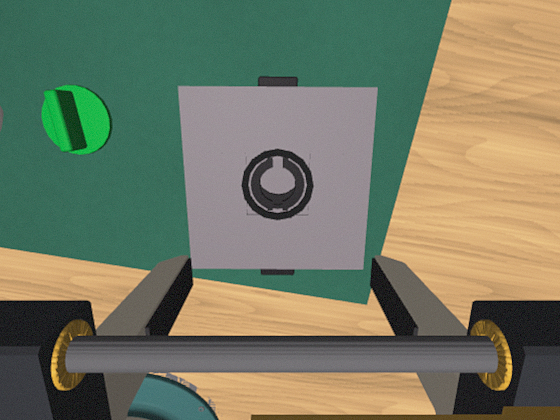

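The wrist view shows the port clearly at (277,185), with notches at about (277,161) and (277,208). I'll rectify the collar plane and fit it.

```bash
python3 - <<'E'
from h import *
f=dict(np.load("wp.npz")); T=f["world_from_camera"]; K=np.array([[f["fx"],0,f["cx"]],[0,f["fy"],f["cy"]],[0,0,1]],float)
def rect(z,c=(.487,-.149),s=.00015,n=600):
    # image axes: right=-y world, down=-x world
    A=np.array([[0,-s,c[0]+s*n/2],[-s,0,c[1]+s*n/2],[0,0,z],[0,0,1]])
    H=K@np.linalg.inv(T)[:3]@A
    return cv2.warpPerspective(f["img"],H,(n,n),flags=cv2.INTER_CUBIC|cv2.WARP_INVERSE_MAP)
a=rect(.085); b=rect(.090)
cv2.imwrite("pics/rect.png",a)
# outer ring (seal top, r 38 mm)
g=cv2.cvtColor(b,cv2.COLOR_BGR2GRAY); m=(g<70).astype(np.uint8); m=cv2.morphologyEx(m,cv2.MORPH_CLOSE,np.ones((9,9)))
cs=max(cv2.findContours(m,0,1)[0],key=cv2.contourArea); (x,y),(l,w_),an=cv2.fitEllipse(cs)
print("outer",.487+.00015*(300-y),-.149+.00015*(300-x),l*.15,w_*.15)
cv2.imwrite("pics/rect.png",np.hstack([a[100:500,100:500],b[100:500,100:500]]))
E
```

```text
outer 0.4885264221191406 -0.14684510498046874 75.2451919555664 75.7898941040039
```

View pics/rect.png

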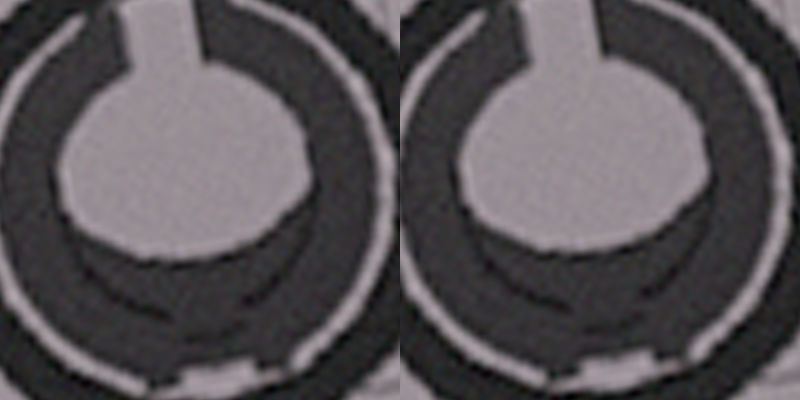

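The rectified view gives a consistent centre: the outer ring is 75.5 mm across (76 expected) and centred at (0.4885,-0.1468). I'll get the notch angle from the lid corners and the notch pixels, then head to the cartridge.

```bash
python3 - <<'E'
from h import *
f=dict(np.load("wp.npz"))
P=[at_z(f,u,.082)[:2] for u in((179,86),(377,88),(364,269),(192,269))]
for i in range(4):
    d=P[(i+1)%4]-P[i]; print(round(np.linalg.norm(d)*1000,1),round(np.degrees(np.arctan2(d[1],d[0]))%90,2))
print("ctr",np.mean(P,0))
g=lambda c,r:np.array([.487+.00015*(300-(r+100)),-.149+.00015*(300-(c+100))])
# notch edges at collar top plane in left crop
for a,b in(((163,32),(215,375)),):
    d=g(*a)-g(*b); print("notch ang",np.degrees(np.arctan2(d[1],d[0])))
c=np.array([.4885,-.1468])
for p in((131,60),(198,60),(182,380),(258,372)): 
    d=g(*p)-c; print(p,np.round(np.linalg.norm(d)*1000,1),np.degrees(np.arctan2(d[1],d[0])))
to([.5005,.2165,.26],15.2)
E
```

```text
199.7 9.4
200.1 10.1
202.0 9.93
202.0 9.45
ctr [ 0.48723568 -0.14809274]
notch ang 8.62059643352681
(131, 60) 21.1 22.68242628388338
(198, 60) 19.6 -5.565098834911598
(182, 380) 28.5 178.9949139947458
(258, 372) 29.4 -158.2347849368267
t 2.63 pos [ 0.4858 -0.152   0.26  ] shift mm [ 7.800e+01 -3.605e+02 -1.000e-01] yaw 9.93 tilt 0.02 q6 1.04 F [0.2 0.7 0. ] M [-0.02  0.04  0.01]
 wz -5.27 (tool z down)
```

Request:
{"name": "servo_tool", "arguments": {"series": [[0.078, -0.36, 0, 0, 0, -5.3], [0.078, -0.36, 0, 0, 0, -5.3], [0.078, -0.36, 0, 0, 0, -5.3], [0.078, -0.36, 0, 0, 0, -5.3], [0.078, -0.36, 0, 0, 0, -5.3], [0.078, -0.36, 0, 0, 0, -5.3], [0.078, -0.36, 0, 0, 0, -5.3], [0.078, -0.36, 0, 0, 0, -5.3], [0.078, -0.36, 0, 0, 0, -5.3], [0.078, -0.36, 0, 0, 0, -5.3], [0.078, -0.36, 0, 0, 0, -5.3], [0.078, -0.36, 0, 0, 0, -5.3]]}}

```text
clock: 3.63
tool_pos: [0.5006, 0.2163, 0.2598]
eef_rot: [3.113, 0.418, -0.0]
contact_force: [0.2, 0.1, -0.9]
opening: 0.996
gripper_force: 0.0
```

```bash
python3 - <<'E'
from h import *
f=optics.grab_frame("wrist"); np.savez("wc.npz",**f); w=cloud(f)
K=np.array([[f["fx"],0,f["cx"]],[0,f["fy"],f["cy"]],[0,0,1]],float); T=f["world_from_camera"]
hsv=cv2.cvtColor(f["img"],cv2.COLOR_BGR2HSV)
wm=(hsv[...,1]<45)&(hsv[...,2]>120)&(np.hypot(w[...,0]-.5,w[...,1]-.216)<.06)
h=wm&(w[...,2]>.071); fl=wm&(w[...,2]>.033)&(w[...,2]<.05)
for n,m,z in(("handle",h,.076),("flange",wm&(w[...,2]>.03),.042)):
    v,u=np.where(m); P=np.array([at_z(f,(a,b),z)[:2]*1000 for a,b in zip(u,v)],np.float32)
    print(n,len(u),cv2.minAreaRect(P))
v,u=np.where(fl); P=np.array([at_z(f,(a,b),.042)[:2]*1000 for a,b in zip(u,v)],np.float32)
print("flange circ",cv2.minEnclosingCircle(P))
cv2.imwrite("pics/wc.png",f["img"])
to([.5005,.2165,.046],15.2)
E
```

```text
handle 1380 ((397.02264404296875, 185.44326782226562), (281.17547607421875, 561.705810546875), 14.192193031311035)
flange 3884 ((385.9430847167969, 182.05430603027344), (316.7790222167969, 611.7931518554688), 14.192192077636719)
flange circ ((500.82830810546875, 218.75613403320312), 38.81755065917969)
t 3.68 pos [0.5006 0.2159 0.2599] shift mm [  0.   -0.7 213.9] yaw 15.25 tilt 0.01 q6 1.67 F [ 0.1 -0.2 -0.4] M [-0.01 -0.03 -0.03]
 wz 0.05 (tool z down)
```

View pics/wc.png

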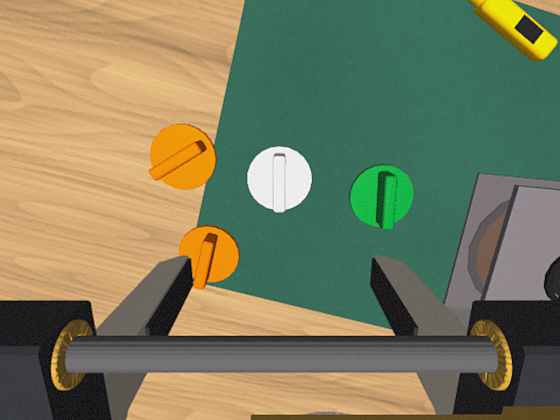

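The white cartridge's flange is at (279,178) and its bar runs (279,154) to (279,212), upright in the picture, so the yaw is right. The wrist and top cameras differ by a constant of about 2 mm in y, so gripping will show the true y. Descending in the middle.

Request:
{"name": "servo_tool", "arguments": {"series": [[0, -0.0015, 0.04, 0, 0, 0], [0, -0.0015, 0.08, 0, 0, 0], [0, -0.0015, 0.12, 0, 0, 0], [0, -0.0015, 0.15, 0, 0, 0], [0, -0.0015, 0.175, 0, 0, 0], [0, -0.0015, 0.195, 0, 0, 0], [0, -0.0015, 0.205, 0, 0, 0], [0, -0.0015, 0.211, 0, 0, 0], [0, -0.0015, 0.213, 0, 0, 0], [0, -0.0015, 0.213, 0, 0, 0]]}}

```text
clock: 4.52
tool_pos: [0.5005, 0.2182, 0.0476]
eef_rot: [-3.113, -0.418, -0.001]
contact_force: [0.2, 0.3, 0.6]
opening: 0.998
gripper_force: 0.0
```

Request:
{"name": "servo_tool", "arguments": {"series": [[0, 0, 0, 0, 0, 0], [0, 0, 0, 0, 0, 0], [0, 0, 0, 0, 0, 0], [0, 0, 0, 0, 0, 0], [0, 0, 0, 0, 0, 0], [0, 0, 0, 0, 0, 0], [0, 0, 0, 0, 0, 0], [0, 0, 0, 0, 0, 0], [0, 0, 0, 0, 0, 0], [0, 0, 0, 0, 0, 0], [0, 0, 0, 0, 0, 0], [0, 0, 0, 0, 0, 0]], "fingers": 0}}

```text
clock: 5.52
tool_pos: [0.5, 0.2185, 0.0468]
eef_rot: [3.114, 0.419, -0.0]
contact_force: [0.3, 0.2, 0.2]
opening: 0.188
gripper_force: 0.0
```

```bash
python3 - <<'E'
from h import *
to([.5005,.2165,.26],9.6); s=robot.observe(); print(s["opening"],s["gripper_force"])
f=optics.grab_frame("top"); w=cloud(f); roi=np.zeros(w.shape[:2],bool); roi[220:280,170:230]=1
E
```

```text
t 5.52 pos [0.5    0.2185 0.0468] shift mm [-1.000e-01  2.000e+00 -2.132e+02] yaw 15.32 tilt 0.0 q6 1.67 F [0.3 0.2 0.2] M [-0.01 -0.02  0.1 ]
 wz 5.72 (tool z down)
0.18809992636024953 0.0
```

Request:
{"name": "servo_tool", "arguments": {"series": [[0, 0, 0, 0, 0, 0], [0, 0, 0, 0, 0, 0], [0, 0, 0, 0, 0, 0], [0, 0, 0, 0, 0, 0], [0, 0, 0, 0, 0, 0], [0, 0, 0, 0, 0, 0]]}}

```text
clock: 6.07
tool_pos: [0.5, 0.2185, 0.0469]
eef_rot: [-3.114, -0.419, 0.0]
contact_force: [0.5, -0.5, 0.8]
opening: 0.004
gripper_force: 0.0
```

Request:
{"name": "servo_tool", "arguments": {"series": [[0, 0, -0.01, 0, 0, 0], [0, 0, -0.03, 0, 0, 0], [0, 0, -0.06, 0, 0, 0], [0, 0, -0.1, 0, 0, 0], [0, 0, -0.14, 0, 0, 0], [0, 0, -0.18, 0, 0, 0], [0, 0, -0.2, 0, 0, 0], [0, 0, -0.213, 0, 0, 0], [0, 0, -0.213, 0, 0, 0], [0, 0, -0.213, 0, 0, 0]]}}

```text
clock: 6.9
tool_pos: [0.4999, 0.2184, 0.2591]
eef_rot: [3.113, 0.419, -0.001]
contact_force: [0.0, -0.5, 0.4]
opening: 0.003
gripper_force: 0.0
```

```bash
python3 - <<'E'
from h import *
to([.4865,-.1480,.20],9.6); s=robot.observe(); print(s["opening"],s["gripper_force"])
f=optics.grab_frame("wrist"); w=cloud(f); cv2.imwrite("pics/held.png",f["img"])
T=f["world_from_camera"]; P=s["tool_pos"]; M=R.from_rotvec(s["eef_rot"]).as_matrix()
hsv=cv2.cvtColor(f["img"],cv2.COLOR_BGR2HSV); q=(w-P)@M
m=(hsv[...,1]<45)&(hsv[...,2]>120)&(np.abs(q[...,0])<.06)&(np.abs(q[...,1])<.06)&(q[...,2]>-.002)&(q[...,2]<.02)
p=q[m]*1000; print(m.sum(),p.min(0),p.max(0),np.median(p,0)); print(cv2.minEnclosingCircle(p[:,:2].astype(np.float32)))
E
```

```text
t 6.9 pos [0.4999 0.2184 0.2591] shift mm [-109.7  349.8   59.2] yaw 15.32 tilt 0.03 q6 1.67 F [ 0.  -0.5  0.4] M [-0.03 -0.03 -0.01]
 wz 5.72 (tool z down)
0.0028153297016088666 0.0Traceback (most recent call last):
  File "<stdin>", line 7, in <module>
    return umr_minimum(a, axis, None, out, keepdims, initial, where)
ValueError: zero-size array to reduction operation minimum which has no identity
```

View pics/held.png

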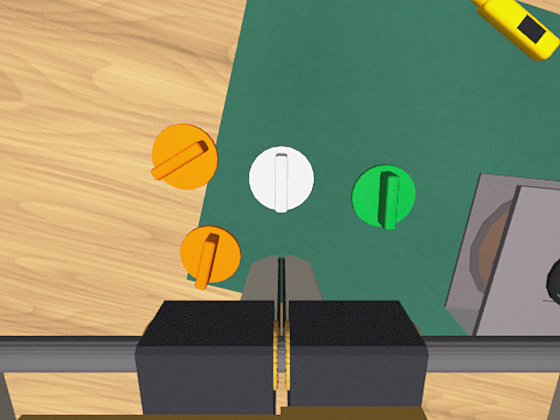

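The fingers shut on nothing. The picture shows the cartridge still at (281,178) and the finger tips at about (282,258). I'll check where the depth image puts the tips relative to the reported TCP.

```bash
python3 - <<'E'
from h import *
s=robot.observe(); P=s["tool_pos"]; M=R.from_rotvec(s["eef_rot"]).as_matrix()
f=optics.grab_frame("wrist"); w=cloud(f); q=(w-P)@M*1000
for v in range(250,330,6): print(v,[np.round(q[v,u],0).tolist() for u in (262,281,300)])
T=f["world_from_camera"]; c=np.linalg.inv(T)@np.r_[P,1]; print("TCP px",f["fx"]*c[0]/c[2]+f["cx"],f["fy"]*c[1]/c[2]+f["cy"])
for c in("top","side"):
    f=optics.grab_frame(c); w=cloud(f); np.savez(c+"1.npz",**f)
    m=(np.hypot(w[...,0]-P[0],w[...,1]-P[1])<.09)&(w[...,2]>.1)
    print(c,m.sum(),"lowest above",np.sort(w[m][:,2])[:5] if m.any() else 0)
    cc=np.linalg.inv(f["world_from_camera"])@np.r_[P,1]; print("TCP px",f["fx"]*cc[0]/cc[2]+f["cx"],f["fy"]*cc[1]/cc[2]+f["cy"])
    if c=="side": cv2.imwrite("pics/side1.png",cv2.resize(f["img"][60:340,150:450],None,fx=2,fy=2))
E
```

```text
250 [[-108.0, -27.0, 259.0], [-107.0, -0.0, 258.0], [-108.0, 26.0, 259.0]]
256 [[-116.0, -27.0, 257.0], [-117.0, -0.0, 259.0], [-117.0, 26.0, 259.0]]
262 [[9.0, -10.0, -39.0], [8.0, -0.0, -36.0], [9.0, 9.0, -39.0]]
268 [[9.0, -9.0, -46.0], [7.0, -0.0, -43.0], [9.0, 9.0, -46.0]]
274 [[10.0, -9.0, -53.0], [6.0, -0.0, -47.0], [10.0, 8.0, -54.0]]
280 [[9.0, -9.0, -58.0], [4.0, -0.0, -49.0], [9.0, 8.0, -57.0]]
286 [[10.0, -8.0, -65.0], [1.0, -0.0, -48.0], [10.0, 8.0, -65.0]]
292 [[9.0, -8.0, -68.0], [-2.0, -0.0, -49.0], [9.0, 8.0, -69.0]]
298 [[9.0, -8.0, -74.0], [-5.0, -0.0, -50.0], [9.0, 7.0, -74.0]]
304 [[36.0, -5.0, -122.0], [-7.0, -0.0, -51.0], [36.0, 4.0, -122.0]]
310 [[36.0, -5.0, -125.0], [-203.0, -0.0, 257.0], [36.0, 4.0, -125.0]]
316 [[36.0, -5.0, -127.0], [-214.0, -0.0, 259.0], [36.0, 4.0, -128.0]]
322 [[36.0, -5.0, -130.0], [-225.0, -0.0, 260.0], [37.0, 4.0, -131.0]]
328 [[36.0, -4.0, -133.0], [-234.0, -0.0, 259.0], [35.0, 4.0, -131.0]]
TCP px 281.4798426074868 248.74377854660298
top 21732 lowest above [0.37836666 0.37916432 0.38486371 0.38556247 0.3858632 ]
TCP px 178.69786755252602 245.5037308380942
side 10224 lowest above [0.28874308 0.28901639 0.28938721 0.28941952 0.28982403]
TCP px 309.82703288856897 193.59837458756127
```

View pics/side1.png

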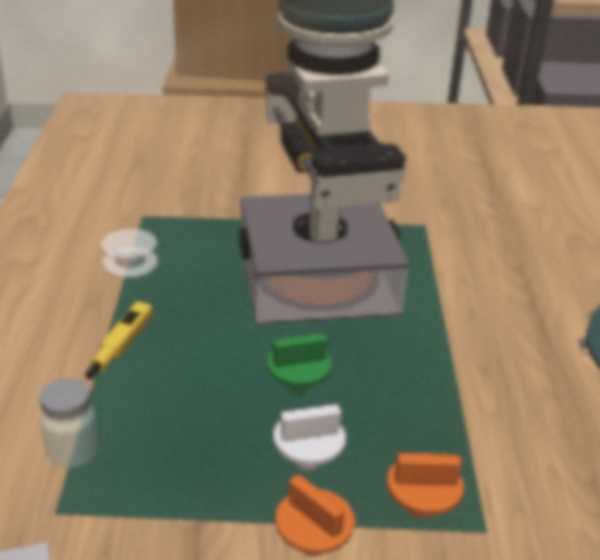

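The side view shows the finger tips at about (312,180), well above the reported TCP pixel of (310,194). So the tips really sit about 30 mm above the reported TCP, and they closed just over the handle. Next I'll check the same with the fingers open.

```bash
python3 - <<'E'
from h import *
def R3(y):
    c,s=np.cos(y),np.sin(y); return np.array([[c,s,0],[s,-c,0],[0,0,-1.]])
for n,P,y in(("wc",[.5006,.2159,.2599],15.25),("wp",[.4858,-.152,.26],9.93)):
    f=dict(np.load(n+".npz")); q=(cloud(f)-P)@R3(np.radians(y))*1000
    m=(q[...,2]>-60)&(q[...,2]<60)&(np.abs(q[...,1])<75)&(np.abs(q[...,0])<30)
    p=q[m]; o=np.argsort(-p[:,2])[:400]; print(n,m.sum(),np.round(p[o[::40]],1).tolist())
f=dict(np.load("side1.npz")); P=robot.observe()["tool_pos"]; w=cloud(f)
m=(np.hypot(w[...,0]-P[0],w[...,1]-P[1])<.09)&(w[...,2]>.1)&(w[...,2]<.31); p=w[m]
for z in np.arange(.286,.31,.004): 
    k=(p[:,2]>=z)&(p[:,2]<z+.004)
    if k.any(): print(round(z,3),k.sum(),np.round(p[k].min(0),3),np.round(p[k].max(0),3))
E
```

```text
wc 2617 [[7.5, 46.8, -30.6], [9.2, 50.5, -32.0], [-0.6, -46.7, -32.6], [7.2, 46.1, -33.7], [-4.9, -47.1, -34.4], [0.1, -47.1, -35.2], [8.2, 46.5, -35.8], [4.0, 46.2, -36.3], [9.1, -50.5, -36.8], [9.4, -57.3, -37.4]]
wp 2620 [[7.3, 47.7, -30.4], [7.5, 47.8, -32.1], [9.0, -48.8, -32.8], [9.3, 50.3, -33.6], [9.6, 47.6, -34.3], [9.4, 54.4, -35.0], [9.1, -50.1, -35.5], [-6.2, 46.3, -36.2], [9.1, -51.2, -36.8], [6.1, 46.5, -37.4]]
0.286 5 [0.495 0.216 0.289] [0.51  0.224 0.29 ]
0.29 8 [0.501 0.218 0.29 ] [0.51  0.23  0.293]
0.294 18 [0.489 0.207 0.294] [0.512 0.234 0.298]
0.298 20 [0.489 0.207 0.298] [0.513 0.235 0.302]
0.302 25 [0.489 0.214 0.302] [0.511 0.236 0.306]
0.306 24 [0.489 0.212 0.306] [0.511 0.236 0.31 ]
```

Both cameras put the tips 30–32 mm above the reported TCP, open or closed, with no sideways offset. So I should command z ≈ 0.018 for tips at about 0.048. I'll open, then descend with care for contact.

Request:
{"name": "servo_tool", "arguments": {"series": [[0, 0, 0.04, 0, 0, 0], [0, 0, 0.08, 0, 0, 0], [0, 0, 0.1, 0, 0, 0], [0, 0, 0.1, 0, 0, 0], [0, 0, 0.1, 0, 0, 0], [0, 0, 0.1, 0, 0, 0], [0, 0, 0.1, 0, 0, 0], [0, 0, 0.1, 0, 0, 0], [0, 0, 0.1, 0, 0, 0], [0, 0, 0.1, 0, 0, 0], [0, 0, 0.1, 0, 0, 0], [0, 0, 0.1, 0, 0, 0]], "fingers": 1}}

```text
clock: 8.1
tool_pos: [0.5001, 0.2185, 0.1601]
eef_rot: [-3.113, -0.419, -0.001]
contact_force: [0.4, 0.8, 0.9]
opening: 0.818
gripper_force: 0.0
```

Request:
{"name": "servo_tool", "arguments": {"series": [[0, 0, 0.04, 0, 0, 0], [0, 0, 0.08, 0, 0, 0], [0, 0, 0.105, 0, 0, 0], [0, 0, 0.12, 0, 0, 0], [0, 0, 0.127, 0, 0, 0], [0, 0, 0.13, 0, 0, 0], [0, 0, 0.133, 0, 0, 0], [0, 0, 0.136, 0, 0, 0], [0, 0, 0.136, 0, 0, 0]]}}

```text
clock: 8.85
tool_pos: [0.5003, 0.2186, 0.0244]
eef_rot: [-3.113, -0.419, -0.001]
contact_force: [-0.5, -0.8, -0.2]
opening: 0.998
gripper_force: 0.0
```

Request:
{"name": "servo_tool", "arguments": {"series": [[0, 0, 0.0015, 0, 0, 0], [0, 0, 0.003, 0, 0, 0], [0, 0, 0.004, 0, 0, 0], [0, 0, 0.004, 0, 0, 0]]}}

```text
clock: 9.18
tool_pos: [0.5, 0.2185, 0.0198]
eef_rot: [3.114, 0.419, 0.0]
contact_force: [-0.1, 0.3, -0.3]
opening: 1.0
gripper_force: 0.0
```

Close here: the tips should be at about 0.050, some 26 mm down the bar.

Request:
{"name": "servo_tool", "arguments": {"series": [[0, 0, 0, 0, 0, 0], [0, 0, 0, 0, 0, 0], [0, 0, 0, 0, 0, 0], [0, 0, 0, 0, 0, 0], [0, 0, 0, 0, 0, 0], [0, 0, 0, 0, 0, 0], [0, 0, 0, 0, 0, 0], [0, 0, 0, 0, 0, 0], [0, 0, 0, 0, 0, 0], [0, 0, 0, 0, 0, 0], [0, 0, 0, 0, 0, 0], [0, 0, 0, 0, 0, 0]], "fingers": 0}}

```text
clock: 10.18
tool_pos: [0.5, 0.2185, 0.0198]
eef_rot: [3.114, 0.419, -0.0]
contact_force: [-0.1, 0.2, 0.2]
opening: 0.187
gripper_force: 0.0
```

Request:
{"name": "servo_tool", "arguments": {"series": [[0, 0, 0, 0, 0, 0], [0, 0, 0, 0, 0, 0], [0, 0, 0, 0, 0, 0], [0, 0, 0, 0, 0, 0], [0, 0, 0, 0, 0, 0], [0, 0, 0, 0, 0, 0]]}}

```text
clock: 10.68
tool_pos: [0.5, 0.2184, 0.0198]
eef_rot: [-3.114, -0.419, 0.0]
contact_force: [-0.1, 0.2, 0.4]
opening: 0.15
gripper_force: 30.0
```

Request:
{"name": "servo_tool", "arguments": {"series": [[0, 0, -0.01, 0, 0, 0], [0, 0, -0.03, 0, 0, 0], [0, 0, -0.06, 0, 0, 0], [0, 0, -0.1, 0, 0, 0], [0, 0, -0.14, 0, 0, 0], [0, 0, -0.17, 0, 0, 0], [0, 0, -0.18, 0, 0, 0], [0, 0, -0.18, 0, 0, 0], [0, 0, -0.18, 0, 0, 0]]}}

```text
clock: 11.43
tool_pos: [0.4998, 0.2184, 0.199]
eef_rot: [3.113, 0.419, -0.001]
contact_force: [0.4, 0.6, -2.2]
opening: 0.15
gripper_force: 30.0
```

```bash
cat > held.py <<'E'
from h import *
s=robot.observe(); P=s["tool_pos"]; M=R.from_rotvec(s["eef_rot"]).as_matrix(); print("open",round(float(s["opening"]),3),s["gripper_force"])
f=optics.grab_frame("wrist"); w=cloud(f); q=(w-P)@M*1000; hsv=cv2.cvtColor(f["img"],cv2.COLOR_BGR2HSV)
m=(hsv[...,1]<45)&(hsv[...,2]>120)&(np.abs(q[...,0])<60)&(np.abs(q[...,1])<60)&(q[...,2]>-35)&(q[...,2]<0)
p=q[m]; print(m.sum(),"flange z",np.percentile(p[:,2],[5,50,95]),"y",np.percentile(p[:,1],[.5,99.5]),"xmax",np.percentile(p[:,0],[.5,99.5]))
k=p[:,0]>10
# circle fit on the outline
cs=max(cv2.findContours(m.astype(np.uint8),0,1)[0],key=cv2.contourArea)[:,0]
b=q[cs[:,1],cs[:,0]][:,:2]; b=b[np.isfinite(b).all(1)]; from scipy.optimize import least_squares as L
r=L(lambda a:np.hypot(b[:,0]-a[0],b[:,1]-a[1])-39,[0,0],loss="soft_l1"); print("axis in tool xy mm",r.x,"res",np.median(np.abs(r.fun)))
E
python3 - <<'E'
exec(open("held.py").read())
cv2.imwrite("pics/held2.png",f["img"]); to([.4865,-.1480,.20],9.6)
E
```

```text
open 0.15 29.998194873332977
7230 flange z [-22.9000548  -21.76421611 -20.56887291] y [-37.36319926  37.26191735] xmax [-17.14466594  38.81555564]
axis in tool xy mm [-6.00969496 -0.12255151] res 5.367864891437613
t 11.48 pos [0.4995 0.2182 0.1979] shift mm [-109.3  349.8   -1.7] yaw 15.32 tilt 0.13 q6 1.67 F [-1.   0.3 -2.7] M [-0.03  0.01 -0.02]
 wz 5.72 (tool z down)
```

View pics/held2.png

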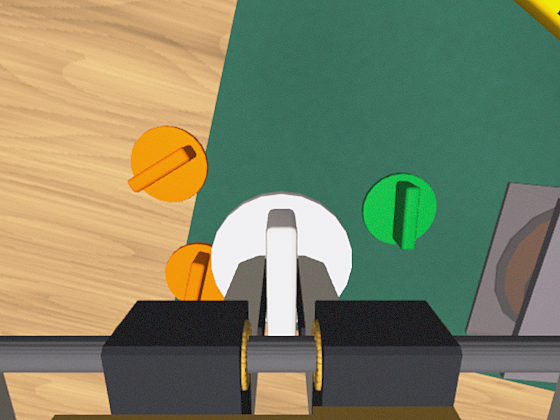

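The cartridge is held straight, with the flange centred at (281,265) and the bar vertical in the picture. Its foot is 20 mm below the reported TCP. Moving over the port.

Request:
{"name": "servo_tool", "arguments": {"series": [[-0.1078, 0.3492, 0, 0, 0, 5.7], [-0.1078, 0.3492, 0, 0, 0, 5.7], [-0.1078, 0.3492, 0, 0, 0, 5.7], [-0.1078, 0.3492, 0, 0, 0, 5.7], [-0.1078, 0.3492, 0, 0, 0, 5.7], [-0.1078, 0.3492, 0, 0, 0, 5.7], [-0.1078, 0.3492, 0, 0, 0, 5.7], [-0.1078, 0.3492, 0, 0, 0, 5.7], [-0.1078, 0.3492, 0, 0, 0, 5.7], [-0.1078, 0.3492, 0, 0, 0, 5.7], [-0.1078, 0.3492, 0, 0, 0, 5.7], [-0.1078, 0.3492, 0, 0, 0, 5.7]]}}

```text
clock: 12.48
tool_pos: [0.4878, -0.1464, 0.1981]
eef_rot: [-3.129, -0.263, 0.003]
contact_force: [0.2, 0.4, -1.9]
opening: 0.148
gripper_force: 30.0
```

```bash
python3 - <<'E'
from h import *
exec(open("held.py").read()); to([.488,-.147,.12],9.6)
E
```

```text
open 0.148 29.998263716697693
7200 flange z [-22.8700464  -21.75080457 -20.55164513] y [-37.44063799  37.3555183 ] xmax [-17.04918317  38.76166414]
axis in tool xy mm [-5.76338023  0.05833404] res 5.016927062417608
t 12.53 pos [ 0.488  -0.146   0.1986] shift mm [-0.1  1.1 78.6] yaw 9.65 tilt 0.11 q6 1.06 F [-0.1  0.5 -1.3] M [ 0.05 -0.04  0.02]
 wz 0.05 (tool z down)
```

Request:
{"name": "servo_tool", "arguments": {"series": [[0, 0, 0.03, 0, 0, 0], [0, 0, 0.055, 0, 0, 0], [0, 0, 0.07, 0, 0, 0], [0, 0, 0.076, 0, 0, 0], [0, 0, 0.076, 0, 0, 0], [0, 0, 0.076, 0, 0, 0]]}}

```text
clock: 13.03
tool_pos: [0.4887, -0.1462, 0.1245]
eef_rot: [3.13, 0.265, 0.001]
contact_force: [0.6, -0.7, -1.9]
opening: 0.15
gripper_force: 30.0
```

```bash
python3 - <<'E'
from h import *
to([.488,-.147,.1],9.6)
f=optics.grab_frame("side"); cv2.imwrite("pics/s2.png",cv2.resize(f["img"][100:240,220:400],None,fx=4,fy=4,interpolation=2))
E
```

```text
t 13.03 pos [ 0.4887 -0.1462  0.1245] shift mm [-0.8  0.7 24.5] yaw 9.68 tilt 0.02 q6 1.06 F [ 0.6 -0.7 -1.9] M [-0.02  0.01  0.02]
 wz 0.08 (tool z down)
```

View pics/s2.png

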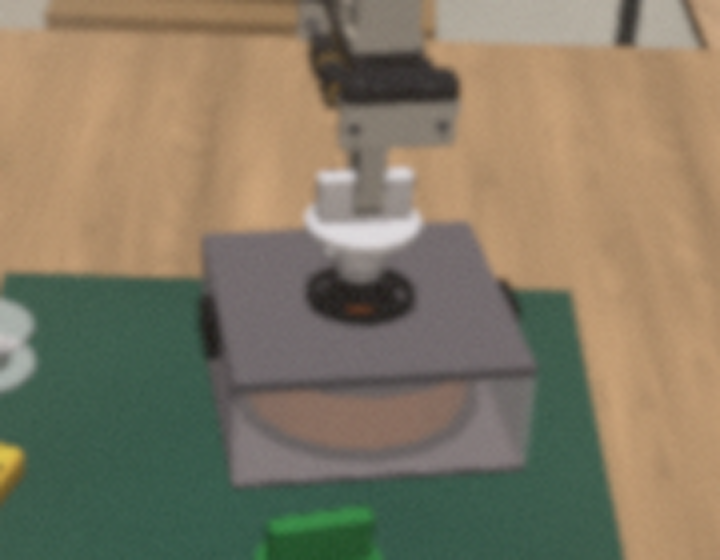

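The side crop shows the cartridge's flange at (362,222), centred right over the port at (360,295). Lowering gently.

Request:
{"name": "servo_tool", "arguments": {"series": [[-0.0003, 0.0006, 0.004, 0, 0, 0], [-0.0003, 0.0006, 0.008, 0, 0, 0], [-0.0003, 0.0006, 0.012, 0, 0, 0], [-0.0003, 0.0006, 0.015, 0, 0, 0], [-0.0003, 0.0006, 0.018, 0, 0, 0], [-0.0003, 0.0006, 0.021, 0, 0, 0], [-0.0003, 0.0006, 0.024, 0, 0, 0], [-0.0003, 0.0006, 0.026, 0, 0, 0], [-0.0003, 0.0006, 0.028, 0, 0, 0], [-0.0003, 0.0006, 0.028, 0, 0, 0]]}}

```text
clock: 13.92
tool_pos: [0.488, -0.1474, 0.0954]
eef_rot: [-3.13, -0.263, 0.001]
contact_force: [-0.3, 0.1, -2.8]
opening: 0.149
gripper_force: 30.0
```

```bash
python3 - <<'E'
from h import *
to([.4885,-.147,.0758],9.6)
E
```

```text
t 13.92 pos [ 0.488  -0.1474  0.0954] shift mm [ 0.6 -0.3 19.6] yaw 9.62 tilt 0.03 q6 1.06 F [-0.3  0.1 -2.8] M [ 0.04  0.03 -0.03]
 wz 0.02 (tool z down)
```

Request:
{"name": "servo_tool", "arguments": {"series": [[0.0002, 0, 0.001, 0, 0, 0], [0.0002, 0, 0.002, 0, 0, 0], [0.0002, 0, 0.003, 0, 0, 0], [0.0002, 0, 0.004, 0, 0, 0], [0.0002, 0, 0.005, 0, 0, 0], [0.0002, 0, 0.006, 0, 0, 0], [0.0002, 0, 0.006, 0, 0, 0]]}}

```text
clock: 14.5
tool_pos: [0.4883, -0.1474, 0.0896]
eef_rot: [-3.13, -0.264, 0.0]
contact_force: [0.3, 0.0, -2.5]
opening: 0.147
gripper_force: 30.0
```

Request:
{"name": "servo_tool", "arguments": {"series": [[0, 0, 0.001, 0, 0, 0], [0, 0, 0.002, 0, 0, 0], [0, 0, 0.003, 0, 0, 0], [0, 0, 0.004, 0, 0, 0], [0, 0, 0.005, 0, 0, 0], [0, 0, 0.006, 0, 0, 0], [0, 0, 0.006, 0, 0, 0]]}}

```text
clock: 15.08
tool_pos: [0.4882, -0.1474, 0.0836]
eef_rot: [-3.13, -0.264, 0.0]
contact_force: [-0.0, 1.0, -1.6]
opening: 0.143
gripper_force: 30.0
```

Request:
{"name": "servo_tool", "arguments": {"series": [[0, 0, 0.001, 0, 0, 0], [0, 0, 0.002, 0, 0, 0], [0, 0, 0.003, 0, 0, 0], [0, 0, 0.004, 0, 0, 0], [0, 0, 0.005, 0, 0, 0], [0, 0, 0.006, 0, 0, 0], [0, 0, 0.0065, 0, 0, 0], [0, 0, 0.0065, 0, 0, 0]]}}

```text
clock: 15.75
tool_pos: [0.4883, -0.1474, 0.0772]
eef_rot: [-3.13, -0.264, 0.0]
contact_force: [0.3, -0.2, -1.5]
opening: 0.153
gripper_force: 30.0
```

```bash
python3 - <<'E'
from h import *
to([.4885,-.147,.0758],9.6)
E
```

```text
t 15.75 pos [ 0.4883 -0.1474  0.0772] shift mm [ 0.3 -0.3  1.4] yaw 9.62 tilt 0.01 q6 1.06 F [ 0.3 -0.2 -1.5] M [-0.01  0.02 -0.06]
 wz 0.02 (tool z down)
```

The pins are through. Press onto the seal slightly and read the force.

Request:
{"name": "servo_tool", "arguments": {"series": [[0, 0, 0.001, 0, 0, 0], [0, 0, 0.002, 0, 0, 0], [0, 0, 0.0025, 0, 0, 0], [0, 0, 0.0025, 0, 0, 0], [0, 0, 0.0025, 0, 0, 0]]}}

```text
clock: 16.17
tool_pos: [0.4884, -0.1474, 0.0749]
eef_rot: [3.131, 0.264, 0.0]
contact_force: [-0.1, -0.2, -0.1]
opening: 0.15
gripper_force: 30.0
```

```bash
python3 - <<'E'
from h import *
to([.4885,-.147,.0738],9.6)
E
```

```text
t 16.17 pos [ 0.4884 -0.1474  0.0749] shift mm [ 0.2 -0.4  1.1] yaw 9.62 tilt 0.0 q6 1.06 F [-0.1 -0.2 -0.1] M [-0.01 -0.02  0.04]
 wz 0.02 (tool z down)
```

Request:
{"name": "servo_tool", "arguments": {"series": [[0, 0, 0.0007, 0, 0, 0], [0, 0, 0.0013, 0, 0, 0], [0, 0, 0.0013, 0, 0, 3], [0, 0, 0.0013, 0, 0, 6], [0, 0, 0.0013, 0, 0, 9], [0, 0, 0.0013, 0, 0, 12], [0, 0, 0.0013, 0, 0, 15], [0, 0, 0.0013, 0, 0, 15]]}}

```text
clock: 16.83
tool_pos: [0.4886, -0.1475, 0.0739]
eef_rot: [3.138, -0.151, 0.001]
contact_force: [-0.3, -0.1, 2.4]
opening: 0.15
gripper_force: 30.0
```

```bash
python3 - <<'E'
from h import *
to([.4884,-.1474,.0738],9.6);print(robot.observe()["opening"])
E
```

```text
t 16.83 pos [ 0.4886 -0.1475  0.0739] shift mm [-0.2 -0.1  0.1] yaw -5.53 tilt 0.04 q6 1.32 F [-0.3 -0.1  2.4] M [-0.06 -0.02 -0.06]
 wz -15.13 (tool z down)
0.15003096324639698
```

Request:
{"name": "servo_tool", "arguments": {"series": [[0, 0, 0, 0, 0, 3], [0, 0, 0, 0, 0, 6], [0, 0, 0, 0, 0, 9], [0, 0, 0, 0, 0, 12], [0, 0, 0, 0, 0, 15], [0, 0, 0, 0, 0, 18], [0, 0, 0, 0, 0, 18]]}}

```text
clock: 17.42
tool_pos: [0.4885, -0.1475, 0.0738]
eef_rot: [3.076, -0.638, 0.001]
contact_force: [-0.2, 0.2, 2.4]
opening: 0.147
gripper_force: 30.0
```

```bash
python3 - <<'E'
from h import *
to([.4884,-.1474,.0738],9.6);print(robot.observe()["opening"])
E
```

```text
t 17.42 pos [ 0.4885 -0.1475  0.0738] shift mm [-0.1 -0.   0. ] yaw -23.42 tilt 0.03 q6 1.64 F [-0.2  0.2  2.4] M [-0.01  0.01 -0.03]
 wz -33.02 (tool z down)
0.1469515792884903
```

Request:
{"name": "servo_tool", "arguments": {"series": [[0, 0, 0, 0, 0, 2], [0, 0, 0, 0, 0, 4], [0, 0, 0, 0, 0, 6], [0, 0, 0, 0, 0, 8], [0, 0, 0, 0, 0, 8]]}}

```text
clock: 17.83
tool_pos: [0.4885, -0.1475, 0.0737]
eef_rot: [3.025, -0.848, 0.001]
contact_force: [0.8, 0.4, 3.1]
opening: 0.15
gripper_force: 30.0
```

```bash
cat > m.py <<'E'
from h import *
to([.4884,-.1474,.0738],9.6);print(robot.observe()["opening"])
E
python3 m.py
```

```text
t 17.83 pos [ 0.4885 -0.1475  0.0737] shift mm [-0.1 -0.  -0.1] yaw -31.31 tilt 0.02 q6 1.77 F [0.8 0.4 3.1] M [ 0.06 -0.01  0.03]
 wz -40.91 (tool z down)
0.14967512182479578
```

Request:
{"name": "servo_tool", "arguments": {"series": [[0, 0, 0, 0, 0, 1.5], [0, 0, 0, 0, 0, 3], [0, 0, 0, 0, 0, 4.5], [0, 0, 0, 0, 0, 6], [0, 0, 0, 0, 0, 6]]}}

```text
clock: 18.25
tool_pos: [0.4884, -0.1475, 0.0737]
eef_rot: [2.977, -1.004, 0.0]
contact_force: [-0.2, 0.1, 3.5]
opening: 0.151
gripper_force: 30.0
```

```bash
python3 m.py
```

```text
t 18.25 pos [ 0.4884 -0.1475  0.0737] shift mm [-0.  -0.  -0.1] yaw -37.27 tilt 0.01 q6 1.88 F [-0.2  0.1  3.5] M [-0.03 -0.06  0.05]
 wz -46.87 (tool z down)
0.15092261212012598
```

Request:
{"name": "servo_tool", "arguments": {"series": [[0, 0, 0, 0, 0, 1.5], [0, 0, 0, 0, 0, 3], [0, 0, 0, 0, 0, 4], [0, 0, 0, 0, 0, 4]]}}

```text
clock: 18.58
tool_pos: [0.4884, -0.1475, 0.0736]
eef_rot: [2.94, -1.108, 0.0]
contact_force: [0.0, 0.0, 3.9]
opening: 0.148
gripper_force: 30.0
```

```bash
python3 m.py
```

```text
t 18.58 pos [ 0.4884 -0.1475  0.0736] shift mm [-0.  -0.1 -0.2] yaw -41.31 tilt 0.01 q6 1.95 F [0.  0.  3.9] M [ 0.07 -0.02  0.03]
 wz -50.91 (tool z down)
0.1483706828884565
```

Request:
{"name": "servo_tool", "arguments": {"series": [[0, 0, 0, 0, 0, 1.5], [0, 0, 0, 0, 0, 3], [0, 0, 0, 0, 0, 4], [0, 0, 0, 0, 0, 4]]}}

```text
clock: 18.92
tool_pos: [0.4884, -0.1474, 0.0736]
eef_rot: [-2.899, 1.211, -0.0]
contact_force: [0.7, 0.7, 3.0]
opening: 0.148
gripper_force: 30.0
```

```bash
python3 m.py
```

```text
t 18.92 pos [ 0.4884 -0.1474  0.0736] shift mm [ 0.  -0.  -0.2] yaw -45.34 tilt 0.01 q6 2.02 F [0.7 0.7 3. ] M [ 0.01 -0.04  0.07]
 wz -54.94 (tool z down)
0.14817716394047598
```

Request:
{"name": "servo_tool", "arguments": {"series": [[0, 0, 0, 0, 0, 1.5], [0, 0, 0, 0, 0, 3], [0, 0, 0, 0, 0, 4], [0, 0, 0, 0, 0, 4]]}}

```text
clock: 19.25
tool_pos: [0.4884, -0.1474, 0.0736]
eef_rot: [-2.855, 1.312, -0.0]
contact_force: [0.3, -0.2, 4.0]
opening: 0.151
gripper_force: 30.0
```

```bash
python3 m.py
```

```text
t 19.25 pos [ 0.4884 -0.1474  0.0736] shift mm [ 0.  -0.  -0.2] yaw -49.36 tilt 0.01 q6 2.09 F [ 0.3 -0.2  4. ] M [0.05 0.07 0.11]
 wz -58.96 (tool z down)
0.15099444931126238
```

Request:
{"name": "servo_tool", "arguments": {"series": [[0, 0, 0.0002, 0, 0, 1], [0, 0, 0.0003, 0, 0, 2], [0, 0, 0.0004, 0, 0, 3], [0, 0, 0.0004, 0, 0, 3]]}}

```text
clock: 19.58
tool_pos: [0.4884, -0.1474, 0.0732]
eef_rot: [-2.818, 1.388, -0.0]
contact_force: [0.3, -0.2, 4.9]
opening: 0.148
gripper_force: 30.0
```

```bash
python3 m.py
```

```text
t 19.58 pos [ 0.4884 -0.1474  0.0732] shift mm [ 0.  -0.  -0.6] yaw -52.45 tilt 0.0 q6 2.14 F [ 0.3 -0.2  4.9] M [0.06 0.01 0.08]
 wz -62.05 (tool z down)
0.147771279730087
```

Request:
{"name": "servo_tool", "arguments": {"series": [[0, 0, 0.0001, 0, 0, 1], [0, 0, 0.0002, 0, 0, 2], [0, 0, 0.0003, 0, 0, 3], [0, 0, 0.0003, 0, 0, 3]]}}

```text
clock: 19.92
tool_pos: [0.4884, -0.1474, 0.0729]
eef_rot: [-2.78, 1.463, -0.0]
contact_force: [-0.2, 0.5, 4.4]
opening: 0.145
gripper_force: 30.0
```

```bash
python3 m.py
```

```text
t 19.92 pos [ 0.4884 -0.1474  0.0729] shift mm [-0.  -0.  -0.9] yaw -55.5 tilt 0.01 q6 2.2 F [-0.2  0.5  4.4] M [0.07 0.06 0.11]
 wz -65.1 (tool z down)
0.1449428764246434
```

Request:
{"name": "servo_tool", "arguments": {"series": [[0, 0, 0, 0, 0, 1], [0, 0, 0.0001, 0, 0, 2], [0, 0, 0.0002, 0, 0, 3], [0, 0, 0.0002, 0, 0, 3]]}}

```text
clock: 20.25
tool_pos: [0.4884, -0.1474, 0.0728]
eef_rot: [-2.741, 1.535, -0.0]
contact_force: [-0.8, 0.2, 5.7]
opening: 0.15
gripper_force: 30.0
```

```bash
python3 m.py
```

```text
t 20.25 pos [ 0.4884 -0.1474  0.0728] shift mm [-0. -0. -1.] yaw -58.49 tilt 0.01 q6 2.25 F [-0.8  0.2  5.7] M [0.06 0.07 0.13]
 wz -68.09 (tool z down)
0.14953984614599566
```

Request:
{"name": "servo_tool", "arguments": {"series": [[0, 0, 0, 0, 0, 1], [0, 0, 0, 0, 0, 2], [0, 0, 0, 0, 0, 2.5], [0, 0, 0, 0, 0, 2.5]]}}

```text
clock: 20.58
tool_pos: [0.4884, -0.1474, 0.0728]
eef_rot: [-2.707, 1.594, -0.0]
contact_force: [-0.4, -0.6, 5.9]
opening: 0.144
gripper_force: 30.0
```

```bash
python3 m.py
```

```text
t 20.58 pos [ 0.4884 -0.1474  0.0728] shift mm [-0. -0. -1.] yaw -60.96 tilt 0.01 q6 2.29 F [-0.4 -0.6  5.9] M [0.1  0.05 0.18]
 wz -70.56 (tool z down)
0.1438368713585871
```

Request:
{"name": "servo_tool", "arguments": {"series": [[0, 0, 0, 0, 0, 1], [0, 0, 0, 0, 0, 2], [0, 0, 0, 0, 0, 2], [0, 0, 0, 0, 0, 2]]}}

```text
clock: 20.92
tool_pos: [0.4884, -0.1474, 0.0728]
eef_rot: [-2.68, 1.64, -0.0]
contact_force: [-0.7, -0.9, 5.6]
opening: 0.15
gripper_force: 30.0
```

```bash
python3 m.py
```

```text
t 20.92 pos [ 0.4884 -0.1474  0.0728] shift mm [-0. -0. -1.] yaw -62.94 tilt 0.01 q6 2.33 F [-0.7 -0.9  5.6] M [ 0.11 -0.02  0.09]
 wz -72.54 (tool z down)
0.1501476541449414
```

Request:
{"name": "servo_tool", "arguments": {"series": [[0, 0, 0, 0, 0, 1], [0, 0, 0, 0, 0, 2], [0, 0, 0, 0, 0, 2], [0, 0, 0, 0, 0, 2]]}}

```text
clock: 21.25
tool_pos: [0.4883, -0.1475, 0.0728]
eef_rot: [2.65, -1.686, 0.0]
contact_force: [-1.0, -0.2, 5.7]
opening: 0.145
gripper_force: 30.0
```

```bash
python3 m.py
```

```text
t 21.25 pos [ 0.4883 -0.1475  0.0728] shift mm [-0.  -0.1 -1. ] yaw -64.93 tilt 0.01 q6 2.36 F [-1.  -0.2  5.7] M [0.1  0.21 0.13]
 wz -74.53 (tool z down)
0.14506253909547132
```

Request:
{"name": "servo_tool", "arguments": {"series": [[0, 0, 0, 0, 0, 1], [0, 0, 0, 0, 0, 2], [0, 0, 0, 0, 0, 2], [0, 0, 0, 0, 0, 2]]}}

```text
clock: 21.58
tool_pos: [0.4881, -0.1475, 0.0727]
eef_rot: [2.62, -1.732, -0.001]
contact_force: [-3.9, -1.0, 6.4]
opening: 0.152
gripper_force: 30.1
```

```bash
python3 m.py
```

```text
t 21.58 pos [ 0.4881 -0.1475  0.0727] shift mm [ 0.  -0.3 -1.1] yaw -66.93 tilt 0.04 q6 2.4 F [-3.9 -1.   6.4] M [0.01 0.58 0.31]
 wz -76.53 (tool z down)
0.15205521791239826
```

The torque jumped to 0.31 N m with a side force, so one pin is at its stop. I'll ease the side load and nudge a little further.

Request:
{"name": "servo_tool", "arguments": {"series": [[-0.0001, 0.0003, 0, 0, 0, 0], [-0.0001, 0.0003, 0, 0, 0, 0.4], [-0.0001, 0.0003, 0, 0, 0, 0.7], [-0.0001, 0.0003, 0, 0, 0, 0.7]]}}

```text
clock: 21.92
tool_pos: [0.488, -0.1475, 0.0728]
eef_rot: [2.61, -1.748, 0.0]
contact_force: [-1.4, -1.1, 6.3]
opening: 0.149
gripper_force: 30.2
```

```bash
python3 m.py
```

```text
t 21.92 pos [ 0.488  -0.1475  0.0728] shift mm [ 0.1 -0.4 -1. ] yaw -67.63 tilt 0.01 q6 2.41 F [-1.4 -1.1  6.3] M [0.02 0.21 0.42]
 wz -77.23 (tool z down)
0.1486873801142045
```

The torque is a steep 0.42 N m at 77°, so it is home against the stop. Now release and retreat straight up.

Request:
{"name": "servo_tool", "arguments": {"series": [[0, 0, 0, 0, 0, 0], [0, 0, 0, 0, 0, 0], [0, 0, 0, 0, 0, 0], [0, 0, 0, 0, 0, 0], [0, 0, 0, 0, 0, 0], [0, 0, 0, 0, 0, 0], [0, 0, 0, 0, 0, 0], [0, 0, 0, 0, 0, 0], [0, 0, 0, 0, 0, 0], [0, 0, 0, 0, 0, 0]], "fingers": 0.7}}

```text
clock: 22.75
tool_pos: [0.488, -0.1474, 0.0727]
eef_rot: [2.611, -1.747, 0.0]
contact_force: [-0.4, 0.1, 0.1]
opening: 0.699
gripper_force: 0.0
```

Request:
{"name": "servo_tool", "arguments": {"series": [[0, 0, -0.005, 0, 0, 0], [0, 0, -0.015, 0, 0, 0], [0, 0, -0.035, 0, 0, 0], [0, 0, -0.07, 0, 0, 0], [0, 0, -0.11, 0, 0, 0], [0, 0, -0.15, 0, 0, 0], [0, 0, -0.15, 0, 0, 0], [0, 0, -0.15, 0, 0, 0]]}}

```text
clock: 23.42
tool_pos: [0.4888, -0.1477, 0.2261]
eef_rot: [-2.61, 1.746, -0.007]
contact_force: [0.4, -0.0, -0.6]
opening: 0.7
gripper_force: 0.0
```

```bash
python3 - <<'E'
from h import *
to([.4884,-.1474,.0738],9.6)
f=optics.grab_frame("wrist"); cv2.imwrite("pics/end.png",f["img"]); w=cloud(f); hsv=cv2.cvtColor(f["img"],cv2.COLOR_BGR2HSV)
m=(hsv[...,1]<25)&(hsv[...,2]>150)&(np.hypot(w[...,0]-.488,w[...,1]+.147)<.05)
for n,a,b in(("handle",.112,.14),("flange",.085,.106)):
    k=m&(w[...,2]>a)&(w[...,2]<b); p=w[k]*1000
    if len(p): print(n,len(p),np.round(np.median(p,0),1),cv2.minAreaRect(p[:,:2].astype(np.float32)))
E
```

```text
t 23.42 pos [ 0.4888 -0.1477  0.2261] shift mm [ -0.9   0.8 152.3] yaw -67.58 tilt 0.27 q6 2.41 F [ 0.4 -0.  -0.6] M [ 0.11 -0.06  0.02]
 wz -77.18 (tool z down)
handle 1104 [ 488.9 -149.7  128.5] ((487.9974060058594, -147.31333923339844), (13.959840774536133, 64.10201263427734), 23.79840660095215)
flange 4678 [ 491.6 -150.7   94.7] ((487.71099853515625, -147.16403198242188), (99.0672607421875, 98.77865600585938), 22.47368812561035)
```

View pics/end.png

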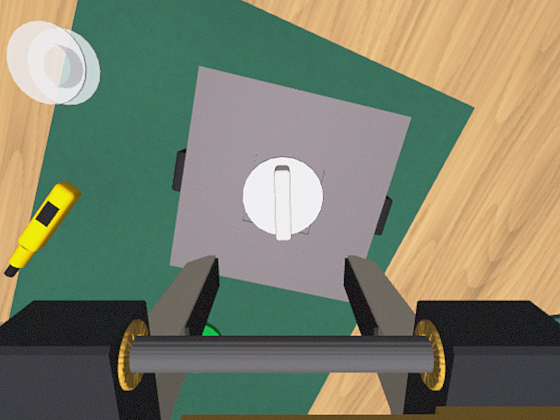

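The end picture shows the bar at (283,203), turned about 76°. Its top is at 128.5 mm (129 expected when home), it is centred in the port, and the fingers are clear.

```bash
python3 -c "
from rig import robot; print(robot.sign_off())"
```

```text
the job is handed in; nothing more can be done
None
```

The white cartridge is seated in the port and turned about 76° clockwise to its stop. Peak twist read was 0.42 N m. It is released, and the job is handed in at about 23 s; I did not get a verdict back.

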